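# Load a wooden blank under a spring hold-down

## Robot

A 7-joint arm with a two-finger parallel gripper is mounted at the origin on the work surface. World frame = base frame: x ahead of the robot, y to its left, z up, the work surface at z = 0. Lengths are in mm, angles in degrees, forces in N, time in s.
With the tool pointing down it reaches from about 400 to 850 mm from the base axis. Payload 10.4 kg.
Tool frame: the origin (TCP) lies between the finger pads; the fingertips stand 17 mm ahead of it and the grasp point (between the pads) lies 2 mm behind it; z points along the fingers, y is the line along which they close (so a half turn about z gives the same grasp; the last joint's range is limited). The gripper opens to 87 mm and grips with 3 to 60 N. Pads are 19 mm wide; open, the fingers measure 117 mm over their backs; the gripper's body (75 mm by 190 mm) begins 51 mm behind the grasp point.
Start: joints at [-65.294, 19.034, -3.707, 83.658, 1.238, 77.344, -5.071], TCP at [273.981, 561.769, 239.576] pointing down, gripper open.
Joint ranges: [-148.97, 148.97], [-28.65, 121.19], [-84.17, 76.75], [9.2, 138.47], [-72.65, 252.65], [3.7, 117.97], [-149.18, 149.18]. Speed limits (degrees/s): [127.2, 127.2, 159.86, 159.86, 180, 180, 180].

## Interface

Orientations are given as [roll, pitch, yaw] about the fixed x, y, z axes, in that order (R = Rz(yaw) Ry(pitch) Rx(roll)).
In Python, from rig import env, viewer gives the robot as it stands.
- The arm moves only by the tool jog_arm, never from a script. Its argument "moves" is text: rows parted by semicolons, each of 5 numbers parted by spaces: the shift along the tool's x, y, z normalised to -1 to 1, where 1 is 20 mm, then the turn about the tool's z normalised to -1 to 1, where 1 is 0.15 rad, then the opening, from -1 (shut) to 1 (fully open). In form: x y z turn hand; .... A call has 1 to 5 rows; each row shifts and turns the commanded pose from where the row before left it, along the tool's axes as they then stand; what a row does not reach is not made up. A row lasts 1/8 s, in which the tool goes at most 62.5 mm and 10.7 degrees, less where a joint would pass 70% of its speed; a pose out of reach is approached as far as the arm can. A call with a number of a shift or a turn outside -1 to 1 is refused whole. A call with a gripper value outside its range is refused whole. The fingers move at their own pace and stop on an object; "squeeze" is the grip in N (left out, the last holds). Time passes only in rows, so rows that do not move let the fingers close. It gives the time, the measured TCP pose, the force, the opening and the grip force at its end, in the units of the state.
- env.state(): the state, without advancing time (a new reading comes with each control period).
- viewer.grab_frame(name): name is "side" or "top" or "wrist"; returns the picture (384x512x3 uint8, red, green, blue); there is no depth.
- viewer.calibration(name): a dict with "mtx" (3x3 intrinsics, pixels), "eye" and "attitude" of the camera in the world; the wrist camera has in their place "T_tool_cam" (4x4, takes a point from camera to tool coordinates, whose origin is the TCP and whose axes are the flange's). Camera axes: x right, y down, z forward; pixel columns grow to the right and rows downward; lengths in mm; the calibration is good to about 2 mm. A picture is of the moment at which its call begins: read the wrist's pose just before it. calibration takes no time and is no camera call.
- env.sign_off(): hands the job in; it is judged then, once.
The state is a dict: "time_s": time; "q": joint angles; "qd": joint speeds; "joint_efforts": joint torques, N m; "tool_pos": TCP position; "eef_rot": TCP orientation; "force": force on the tool from outside, world axes, zero at the start; "torque": the same for the moment, N m; "width": opening from 0.0 (shut) to 1.0 (fully open); "grip_force": force on a finger pad.
Only numpy, scipy, OpenCV 4.12 (cv2) and the standard library are available. Lean on these libraries where they do the work, as an engineer would, in place of code of your own. Each camera call takes 0.05 s, during which the arm holds its last target. There are 200 camera calls.

## Task

Press the jig's long thumb bar down with one fingertip so that the spring hold-down flap lifts and stays open, and meanwhile with the other fingertip push the short wooden blank along its lane, under the rubber foot, until it is right up against the stop. Then let go of the bar so that the foot comes down on the blank and holds it there, and move clear. The blank is only pushed, never lifted, and the other things lying about are left where they are.

Things in the scene. Friction and masses are not known exactly. Their poses are not given: they have to be found in the camera images.
- jig: Fixed jig. Origin on the table top (z = 0) below the flap's hinge and level with the foot's near end face; x along the lane in the pushing direction, y left, z up. Offsets below are in this frame, mm. Grey bed: x -200 to 100, y -12 to 100, top at z = 20. Under the thumb bar there is only the table. Two hinge lugs, x -9 to -3 and 33 to 39, y -9 to 9, up to z = 54.
- lane (a point): Point on the bed on the lane's centre line below the foot's near end (jig x 0, y 46, z 20). The lane is 48 wide, jig y 22 to 70, running along x between a low guide (y 16 to 22, top z = 32) and the aluminium fence (y 70 to 98, top z = 34).
- flap (a joint): Angle of the spring-closed rocker flap about its hinge (along jig x at y = 0, z = 46): 0 closed, grows as it opens, end stop 1.0 rad. The foot is on the fence side, the thumb bar on the other. Bar top pressed down to z = 28 gives about 0.7; the blank passes freely from 0.33 up (bar top at z = 41). The bar needs 2 to 3 N to start, 7 to 9 N at 0.7. With the foot resting on the blank it reads about 0.23.
- bar_end (a point): Near end of the thumb bar, on its axis; moves with the flap. Round steel bar, 16 across, parallel to jig x from x = -188 to 32; closed, its axis is at y = -40, z = 46 (top z = 54); pressed so that its top is at z = 28 the axis is at y = -31. It turns only about the hinge, so a fingertip can slide along it while pressing.
- foot (a point): Lowest point of the rubber foot's near end face; moves with the flap. The foot is a black round bar 20 across lying along x from x = 0 to 30, carried by a steel plate above it; closed, its axis is at y = 46 and its underside at z = 25, 5 above the bed, so it blocks the 16 thick blank. At 0.7 rad its underside is at about z = 56 and the plate's top at about 80.
- stop: Fixed aluminium stop block, small black knob on top, across the lane beyond the foot. Origin on the bed at the middle of the face that the blank meets; axes as the jig's. 22 long, 44 wide, 26 tall (knob 10 more). Its place differs each time: face 38 to 62 past the foot's near end.
- blank: The short wooden blank, 90 long (its x) x 44 wide (y) x 16 thick, about 60 g, lying in the lane short of the foot, length along the lane. Origin at the centre of its underside, 20 above the table.
- long_strip: Bystander, to be left alone: spare wooden strip 160 x 44 x 16 mm lying on the table beyond the jig's fence. Origin at its underside.
- offcut: Bystander, to be left alone: wooden offcut 50 x 32 x 22 mm on the table near the bar. Origin at its underside.
- square: Bystander, to be left alone: small try square lying flat: stock 22 x 75 x 18 mm, steel blade 110 mm long. Origin at its underside.
- star_knob: Bystander, to be left alone: loose black star knob, 34 mm tall, standing on its stub. Origin at its underside.
- wax_tin: Bystander, to be left alone: low round tin, 64 mm across, 38 mm tall. Origin at its underside.
- glue: Bystander, to be left alone: white glue bottle, 56 mm across, 150 mm tall, standing to the right. Origin at its underside.

How it is judged:
By the outcome, as a careful person would: the job done as asked, in the order asked, and still so for the second after the job is handed in, with the robot touching nothing.
It also fails if it takes over 38 s, if anything falls off the work surface, if the arm or the gripper's body presses on something with over 40 N, if the wrist force passes 120 N, or if a joint passes its speed limit or range.

## Working session

There is one attempt and no reset: what is moved stays moved. The work goes in short steps, Python scripts to look and compute and a tool call to move; the robot and the scene stay as the last step left them, time stands still between calls to the robot, and variables do not carry over. Pictures are saved under pics/ and viewed, at most 10 in all, crops included, and the job is handed in when it is done.

Besides the shell and the picture viewer there is one more tool, called after "Request:" as name(argument=value, ...), one argument or row to a line, values as JSON. jog_arm: Moves the arm, as the interface text tells. Its arguments: {"type":"object","properties":{"moves":{"type":"string"},"squeeze":{"type":"number"}},"required":["moves"]}

```bash
mkdir -p pics; ls
python3 - <<'E'
from rig import env, viewer
import cv2
s=env.state();print(s)
for n in("side","top"):
    cv2.imwrite(f"pics/{n}0.png",viewer.grab_frame(n)[:,:,::-1]);print(n,viewer.calibration(n))
print(viewer.calibration("wrist"))
E
```

```text
pics
{'time_s': 0.0, 'q': array([-65.29622424,  19.07087358,  -3.70616542,  83.7067625 ,
         1.23606985,  77.34322371,  -5.07019926]), 'qd': array([ 0.00914463,  0.00969314,  0.00867149, -0.00114735,  0.05738703,
       -0.08940273,  0.06152119]), 'joint_efforts': array([-7.72876301e-04, -6.23262191e+01,  2.44138227e-02, -3.89900279e+01,
       -6.12884690e-02,  3.98069608e-02,  1.38224063e-04]), 'tool_pos': array([273.81178203, 561.41774224, 238.75956794]), 'eef_rot': array([-1.79918956e+02,  2.62878854e-03,  1.54001884e+02]), 'force': array([-0.24613433,  0.20795704, -0.41688696]), 'torque': array([-0.02880327, -0.02827726, -0.00355249]), 'grip_force': 0.0, 'width': 1.0012190030398573}
side {'mtx': array([[406.12557196,   0.        , 262.74009758],
       [  0.        , 406.12557196, 190.93642404],
       [  0.        ,   0.        ,   1.        ]]), 'eye': array([ 318.96855441, -874.15138287,  703.90418974]), 'attitude': array([-124.50977576,   -1.39938975,  -14.90415657])}
top {'mtx': array([[486.4620664 ,   0.        , 257.86994614],
       [  0.        , 486.4620664 , 178.69804046],
       [  0.        ,   0.        ,   1.        ]]), 'eye': array([ 382.90838218,   -8.93320694, 1301.70350314]), 'attitude': array([-171.64444088,    0.78254924,  -88.513337  ])}
{'mtx': array([[268.27738071,   0.        , 259.41411436],
       [  0.        , 268.27738071, 189.46885921],
       [  0.        ,   0.        ,   1.        ]]), 'T_tool_cam': array([[-4.00414624e-04, -9.63162779e-01, -2.68918764e-01,
         7.28200592e+01],
       [ 9.99999798e-01, -2.52966980e-04, -5.82949889e-04,
         1.12962105e+00],
       [ 4.93448067e-04, -2.68918943e-01,  9.63162685e-01,
        -1.45718316e+02],
       [ 0.00000000e+00,  0.00000000e+00,  0.00000000e+00,
         1.00000000e+00]])}
```

View pics/top0.png

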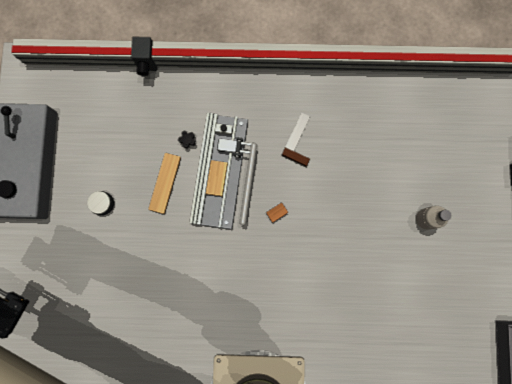

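View pics/side0.png

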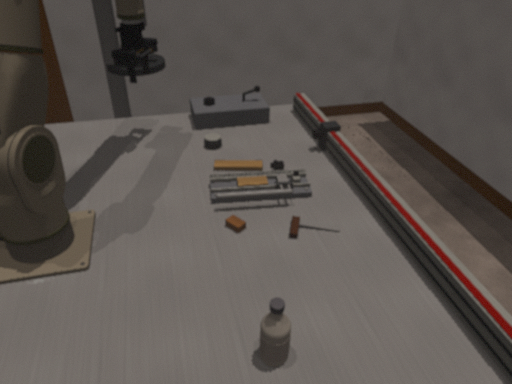

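The top view shows the jig at about (190–257, 112–230), with the lane pointing up the image and the bar on the right at about (250, 185). The blank is near (217, 178) and the stop knob near (224, 128). The side view agrees, with the jig clear of the robot. I'll enlarge the top view to get coarse positions.

```bash
cat > h.py <<'E'
import numpy as np, cv2
from scipy.spatial.transform import Rotation as R
from rig import env, viewer
def cam(n,s=None):
    c=viewer.calibration(n)
    if n=="wrist":
        Rt=R.from_euler('xyz',s['eef_rot'],degrees=True).as_matrix();T=c['T_tool_cam']
        return c['mtx'],Rt@T[:3,3]+s['tool_pos'],Rt@T[:3,:3]
    return c['mtx'],c['eye'],R.from_euler('xyz',c['attitude'],degrees=True).as_matrix()
def ray(C,uv,z):
    K,e,A=C; d=A@np.linalg.inv(K)@np.array([*uv,1.]); return e+d*(z-e[2])/d[2]
def proj(C,P):
    K,e,A=C; p=K@(A.T@(np.asarray(P,float)-e)); return p[:2]/p[2]
def togo(xyz,yaw):
    s=env.state(); Rt=R.from_euler('xyz',s['eef_rot'],degrees=True).as_matrix()
    dy=(yaw-s['eef_rot'][2]+180)%360-180
    print('tool shift/20',np.round(Rt.T@(np.asarray(xyz)-s['tool_pos'])/20,2),'turn units',round(-np.radians(dy)/.15,2))
E
python3 - <<'E'
import cv2
i=cv2.imread("pics/top0.png")
cv2.imwrite("pics/topc.png",cv2.resize(i[105:235,180:290],None,fx=4.5,fy=4.5,interpolation=cv2.INTER_CUBIC))
E
```

```text
(no output)
```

View pics/topc.png

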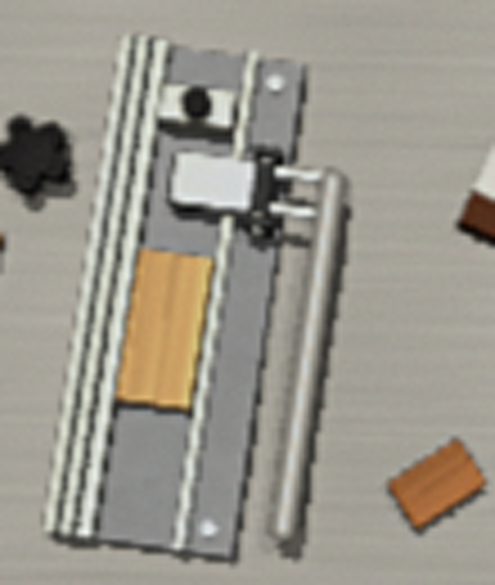

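The crop shows the blank's corners at (118,402), (190,410), (213,257) and (142,250). The bar runs from (283,535) to (336,172), and the bed's right edge from (236,556) to (303,66). The foot plate is at about (212,183) and the stop at about (197,107).

Run:
```python
from h import *
C=cam("top")
f=lambda u,v,z:ray(C,((u+.5)/4.5-.5+180,(v+.5)/4.5-.5+105),z)[:2]
ang=lambda a,b:np.degrees(np.arctan2(*(b-a)[::-1]))
a,b=f(236,556,20),f(303,66,20);print('bed R',a,b,np.linalg.norm(b-a),ang(a,b))
c,d=f(283,535,46),f(336,172,46);print('bar',c,d,np.linalg.norm(d-c),ang(c,d))
e,g=f(47,530,34),f(128,36,34);print('fence L',e,g,np.linalg.norm(g-e),ang(e,g))
rr=[f(*p,36) for p in((118,402),(190,410),(213,257),(142,250))];print('blank',np.round(rr),ang((rr[0]+rr[1])/2,(rr[2]+rr[3])/2))
yaw=np.radians(np.mean([ang(a,b),ang(e,g)]));ax=np.array([np.cos(yaw),np.sin(yaw)]);ay=np.array([-ax[1],ax[0]])
o=np.mean([a-ax*-200-ay*-12,b-ax*100-ay*-12,e+ax*200-ay*98,g-ax*100-ay*98],axis=0)
print('yaw',np.degrees(yaw),'o',o)
J=lambda p:np.round([(p-o)@ax,(p-o)@ay],1)
print('bar',J(c),J(d),'blank',[J(x) for x in rr],'stopface z46',J(f(160,126,46)),J(f(232,130,46)))
# target: over jig for wrist view; tool yaw=jig+180
t=o+ax*-60+ay*10
togo([*t,230],np.degrees(yaw)+180)
```

```text
bed R [437.78298946  77.82031511] [732.81661658  47.31164102] 296.6068447110574 -5.903826537590336
bar [449.31483251  49.55017739] [662.21918114  24.95352608] 214.32045380563002 -6.5901150479323665
fence L [449.38918366 186.83380418] [745.13021947 151.93100565] 297.7934949042386 -6.730805418912984
blank [[525. 149.]
 [521. 106.]
 [612.  96.]
 [615. 138.]] -6.498505565805852
yaw -6.31731597825166 o [636.24464742  67.73356332]
bar [-183.8  -38.6] [ 30.5 -39.7] blank [array([-119.8,   68. ]), array([-118.8,   25.7]), array([-27.5,  25.6]), array([-28.9,  67.6])] stopface z46 [44.2 66.8] [47.4 24.4]
tool shift/20 [-24.11 -14.78   0.46] turn units -2.29
```

Request:
jog_arm(
  moves="-0.7 -0.7 0 -0.8 0.4; -1 -0.7 0 -0.8 0.4; -1 -0.7 0 -0.7 0.4; -1 -0.7 0 0 0.4; -1 -0.7 0 0 0.4",
)

```text
time_s: 0.72
tool_pos: [348.5, 472.4, 239.2]
eef_rot: [-180.0, -0.0, 173.8]
force: [0.1, -0.4, 0.2]
width: 0.704
grip_force: 0.0
```

Run:
```python
from h import *
y=np.radians(-6.4);t=np.array([636.2,67.7])+R.from_euler('z',y).as_matrix()[:2,:2]@[-90,10]
print(env.state()['width'],env.state()['tool_pos']);togo([*t,220],173.6)
```

```text
0.7036294266707656 [348.51321143 472.39227123 239.20393356]
tool shift/20 [-12.   -18.04   0.97] turn units 0.02
```

Request:
jog_arm(
  moves="-0.7 -1 0 0 0.4; -0.7 -1 0 0 0.4; -0.7 -1 0 0 0.4; -0.7 -1 0 0 0.4; -0.7 -1 0 0 0.4",
)

```text
time_s: 1.35
tool_pos: [407.0, 365.3, 239.2]
eef_rot: [-180.0, -0.0, 173.8]
force: [0.5, 0.4, -0.2]
width: 0.698
grip_force: 0.0
```

Request:
jog_arm(
  moves="-0.7 -1 0 0 0.4; -0.7 -1 0 0 0.4; -0.7 -1 0 0 0.4; -0.7 -1 0 0 0.4; -0.7 -1 0 0 0.4",
)

```text
time_s: 1.98
tool_pos: [465.6, 258.3, 239.2]
eef_rot: [-180.0, -0.0, 173.8]
force: [0.2, 0.2, -0.6]
width: 0.704
grip_force: 0.0
```

Request:
jog_arm(
  moves="-0.7 -1 0.2 0 0.4; -0.7 -1 0.2 0 0.4; -0.7 -1 0.2 0 0.4; -0.7 -1 0.2 0 0.4; -0.7 -1 0.2 0 0.4",
)

```text
time_s: 2.6
tool_pos: [524.3, 151.4, 219.1]
eef_rot: [-180.0, -0.0, 173.8]
force: [-0.3, -0.1, 0.4]
width: 0.704
grip_force: 0.0
```

Request:
jog_arm(
  moves="-0.5 -1 0 0 0.4; -0.5 -1 0 0 0.4; -0.5 -1 0 0 0.4; 0 0 0 0 0.4; 0 0 0 0 0.4",
)

```text
time_s: 3.22
tool_pos: [547.1, 90.1, 219.3]
eef_rot: [180.0, -0.0, 173.8]
force: [0.1, 0.6, -0.2]
width: 0.703
grip_force: 0.0
```

Run:
```python
from h import *
s=env.state();i=viewer.grab_frame("wrist")[:,:,::-1]
cv2.imwrite("pics/w1.png",i);cv2.imwrite("pics/w1b.png",cv2.resize(i,None,fx=1.5,fy=1.5,interpolation=cv2.INTER_CUBIC))
import pickle;pickle.dump(s,open("w1.pkl","wb"));print(s['tool_pos'],s['eef_rot'],s['width'],s['time_s'])
```

```text
[547.14867075  90.14127669 219.29404712] [ 1.79980631e+02 -3.50964485e-02  1.73806749e+02] 0.7032098435832149 3.225
```

View pics/w1b.png

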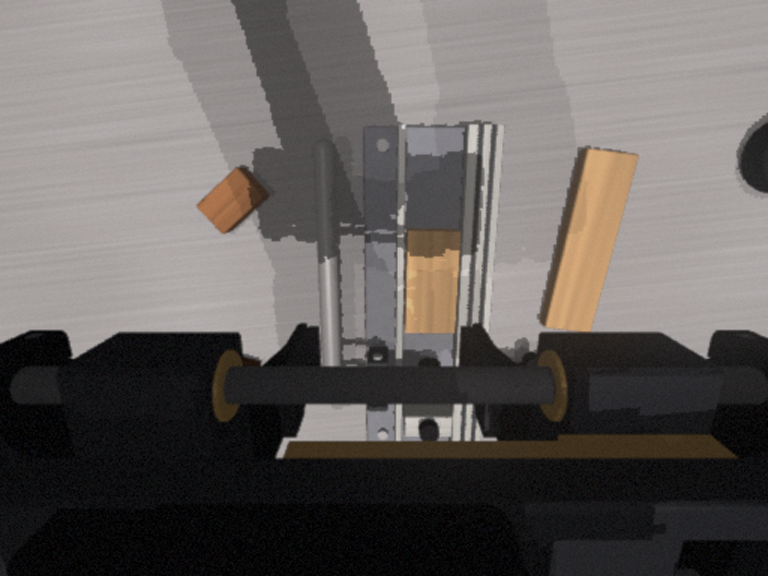

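The wrist view looks back toward the robot, so up in the image is –x of the jig. The blank spans u 405–461, with its rear edge at v 229 and front edge at v 333. The bed's near corner is at (365,127), the fence's outer corner at (504,124), and the bar's near end at (324,143).

Run:
```python
from h import *
import pickle;s=pickle.load(open("w1.pkl","rb"))
C=cam("wrist",s)
f=lambda u,v,z:ray(C,((u+.5)/1.5-.5,(v+.5)/1.5-.5),z)[:2]
y=np.radians(-6.4);ax=np.array([np.cos(y),np.sin(y)]);ay=np.array([-ax[1],ax[0]]);o=np.array([636.2,67.7])
J=lambda p:np.round([(p-o)@ax,(p-o)@ay],1)
for n,a in dict(bed=(365,127,20),bedfar=(366,440,20),bar=(324,143,54),bar2=(331,360,46),fence=(504,124,34),blankR1=(407,229,36),blankR2=(461,229,36),bF1=(404,333,36),bF2=(459,333,36),guide=(400,125,32),stopknob=(430,430,56),fingerL=(305,325,202),fingerR=(475,325,202)).items(): print(n,J(f(*a)),np.round(f(*a)))
print('tcp',J(s['tool_pos'][:2]))
```

```text
bed [-198.5   -6.8] [438.  83.]
bedfar [93.8 -9.7] [728.  48.]
bar [-184.  -35.] [449.  53.]
bar2 [ -6.3 -37.4] [626.  31.]
fence [-199.5  100.8] [449. 190.]
blankR1 [-118.9   27.4] [521. 108.]
blankR2 [-119.    71.5] [526. 152.]
bF1 [-27.6  26.1] [612.  97.]
bF2 [-27.7  74.4] [617. 145.]
guide [-198.8   20.9] [441. 111.]
stopknob [56.4 49.6] [698. 111.]
fingerL [-99.7 -23.4] [535.  56.]
fingerR [-99.9  50.1] [542. 129.]
tcp [-91.   12.4]
```

```bash
cat >> h.py <<'E'
y=np.radians(-6.6);ax=np.array([np.cos(y),np.sin(y)]);ay=np.array([-ax[1],ax[0]]);o=np.array([636.3,68.7])
J=lambda p:np.round([(p-o)@ax,(p-o)@ay],1)
E
python3 - <<'E'
from h import *
togo([*(o-140*ax+5*ay),45],173.4)
E
```

```text
tool shift/20 [ 2.44 -0.3   8.72] turn units 0.05
```

Request:
jog_arm(
  moves="0.8 -0.1 0.9 0.05 0.655; 0.8 -0.1 1 0 0.655; 0.8 -0.1 1 0 0.655; 0 0 1 0 0.655; 0 0 1 0 0.655",
)

```text
time_s: 3.9
tool_pos: [498.8, 89.9, 121.1]
eef_rot: [180.0, 0.0, 173.4]
force: [0.0, 0.7, 0.2]
width: 0.827
grip_force: 0.0
```

Request:
jog_arm(
  moves="0 0 1 0 0.655; 0 0 0.5 0 0.655; 0 0 0.3 0 0.655; 0 0 0 0 0.655; 0 0 0 0 0.655",
)

```text
time_s: 4.53
tool_pos: [499.6, 88.9, 86.1]
eef_rot: [180.0, 0.1, 173.3]
force: [-0.2, -0.0, -0.7]
width: 0.827
grip_force: 0.0
```

Run:
```python
from h import *
s=env.state();print(J(s['tool_pos'][:2]),s['tool_pos'],s['eef_rot'],s['width'],s['force'])
i=viewer.grab_frame("wrist")[:,:,::-1]
cv2.imwrite("pics/w2.png",cv2.resize(i[:,:],None,fx=1.5,fy=1.5,interpolation=cv2.INTER_CUBIC))
```

```text
[-138.1    4.3] [499.562473    88.86343841  86.1334186 ] [1.79971736e+02 5.17504380e-02 1.73339382e+02] 0.8266623527947561 [-0.23246828 -0.02825259 -0.66939523]
```

View pics/w2.png

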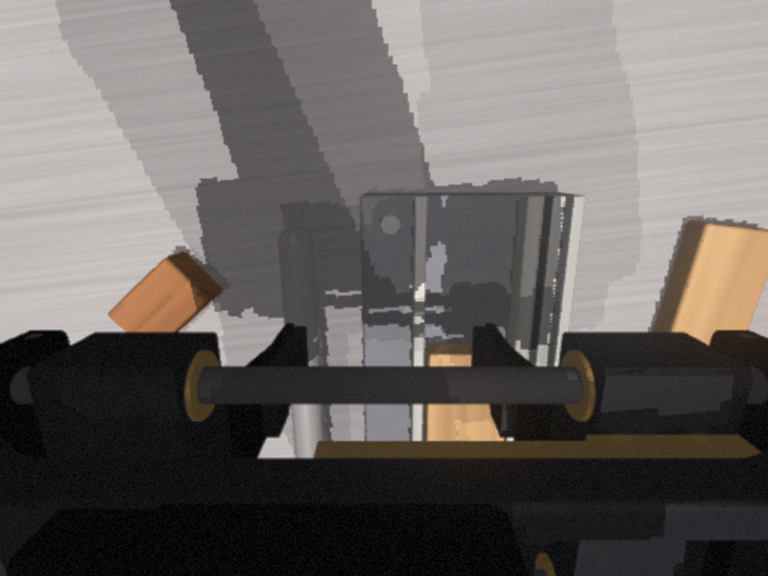

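The left fingertip (u 285–307, v about 335) sits over the bar, and the right one (u 475–497) is over the lane behind the blank's rear edge (v about 345). As the bar goes down its axis moves about 9 mm inward, so I'll shift inward while pressing.

Request:
jog_arm(
  moves="0 0 0.6 0 0.655; 0 0.05 0.3 0 0.655; 0 0.1 0.3 0 0.655; 0 0.1 0.3 0 0.655; 0 0 0 0 0.655",
)

```text
time_s: 5.2
tool_pos: [499.8, 93.8, 55.3]
eef_rot: [-180.0, -0.0, 173.3]
force: [-0.2, -1.9, 4.5]
width: 0.828
grip_force: 2.0
```

Request:
jog_arm(
  moves="0 0.1 0.3 0 0.655; 0 0.1 0.2 0 0.655; 0 0 0.1 0 0.655; 0 0 0 0 0.655; 0 0 0 0 0.655",
)

```text
time_s: 5.82
tool_pos: [501.4, 99.0, 44.7]
eef_rot: [179.9, 0.1, 173.4]
force: [0.9, 2.1, 10.0]
width: 0.829
grip_force: 5.6
```

Run:
```python
from h import *
s=env.state();print(J(s['tool_pos'][:2]),s['tool_pos'],s['eef_rot'],s['width'],s['force'])
i=viewer.grab_frame("wrist")[:,:,::-1]
t=viewer.grab_frame("top")[:,:,::-1][105:235,180:290]
a=cv2.resize(i[100:310,130:420],None,fx=1.6,fy=1.6,interpolation=cv2.INTER_CUBIC)
b=cv2.resize(t,(284,336),interpolation=cv2.INTER_CUBIC)
cv2.imwrite("pics/w3.png",np.hstack([a[:336],b]))
```

```text
[-137.5   14.6] [501.36215554  98.9854186   44.7300398 ] [1.79876359e+02 1.33733164e-01 1.73381981e+02] 0.8291912571777977 [0.88857847 2.13917435 9.98152702]
```

View pics/w3.png

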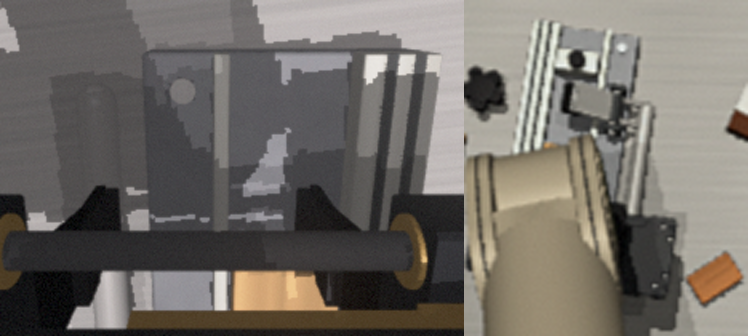

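The flap is open: force is about 10 N with the TCP at z 44.7, and in the top view the plate is tilted. The left finger (u 95–117) is on the bar (about 108) and the right finger (297–320) is inside the lane. Now the push.

Request:
jog_arm(
  moves="-0.4 0 0 0 0.655; -0.4 0 0 0 0.655; -0.4 0 0 0 0.655; -0.4 0 0 0 0.655; -0.4 0 0 0 0.655",
)

```text
time_s: 6.55
tool_pos: [538.9, 94.8, 43.9]
eef_rot: [179.9, -0.2, 173.4]
force: [-8.5, 5.0, 12.2]
width: 0.825
grip_force: 6.5
```

Request:
jog_arm(
  moves="-0.3 0 0 0 0.655; -0.3 0 0 0 0.655; -0.3 0 0 0 0.655; -0.3 0 0 0 0.655; 0 0 0 0 0.655",
)

```text
time_s: 7.18
tool_pos: [563.7, 91.9, 44.2]
eef_rot: [179.9, -0.0, 173.4]
force: [-4.0, 2.9, 11.4]
width: 0.825
grip_force: 5.7
```

Run:
```python
from h import *
s=env.state();print(J(s['tool_pos'][:2]),s['tool_pos'],s['eef_rot'],s['width'],s['force'],s['time_s'])
```

```text
[-74.8  14.7] [563.68561168  91.87250117  44.1626172 ] [ 1.79893521e+02 -4.15425772e-02  1.73383637e+02] 0.8248719960911117 [-3.99077025  2.91016304 11.37974712] 7.175
```

Request:
jog_arm(
  moves="-0.15 0 0 0 0.655; -0.15 0 0 0 0.655; -0.15 0 0 0 0.655; -0.15 0 0 0 0.655; -0.1 0 0 0 0.655",
)

```text
time_s: 7.8
tool_pos: [576.9, 90.4, 44.0]
eef_rot: [179.9, -0.1, 173.4]
force: [-7.8, 3.7, 12.5]
width: 0.829
grip_force: 6.5
```

Request:
jog_arm(
  moves="-0.1 0 0 0 0.655; -0.1 0 0 0 0.655",
)

```text
time_s: 8.05
tool_pos: [580.6, 90.0, 44.0]
eef_rot: [179.9, -0.1, 173.4]
force: [-8.9, 4.1, 12.5]
width: 0.825
grip_force: 6.5
```

Request:
jog_arm(
  moves="-0.1 0 0 0 0.655; -0.1 0 0 0 0.655",
)

```text
time_s: 8.3
tool_pos: [584.5, 89.6, 44.0]
eef_rot: [179.9, -0.1, 173.4]
force: [-9.2, 4.8, 12.9]
width: 0.828
grip_force: 6.5
```

Request:
jog_arm(
  moves="-0.1 0 0 0 0.655; -0.1 0 0 0 0.655",
)

```text
time_s: 8.55
tool_pos: [585.9, 89.7, 43.7]
eef_rot: [179.9, -0.5, 173.5]
force: [-24.6, 3.4, 26.2]
width: 0.824
grip_force: 16.5
```

Force rose sharply at jig x about –52, which matches the expected stop contact. I'll back off slightly, keeping the bar down, and then release.

Request:
jog_arm(
  moves="0.15 0 0 0 0.655; 0.2 0 0 0 0.655; 0 0 0 0 0.655",
)

```text
time_s: 8.93
tool_pos: [584.5, 89.5, 45.3]
eef_rot: [179.9, 0.2, 173.4]
force: [1.9, 2.5, 10.6]
width: 0.831
grip_force: 5.3
```

Run:
```python
from h import *
s=env.state();print(J(s['tool_pos'][:2]),s['tool_pos'],s['force'])
i=viewer.grab_frame("wrist")[:,:,::-1];t=viewer.grab_frame("side")[:,:,::-1]
a=cv2.resize(i[100:310,130:420],None,fx=1.5,fy=1.5)
b=cv2.resize(t[155:225,200:320],None,fx=3,fy=3,interpolation=cv2.INTER_CUBIC)
h=np.zeros((315,435+360,3),np.uint8);h[:,:435]=a[:315];h[:210,435:]=b
cv2.imwrite("pics/w4.png",h)
```

```text
[-53.9  14.7] [584.45961237  89.52870862  45.32655517] [ 1.9472357   2.532715   10.61673231]
```

View pics/w4.png

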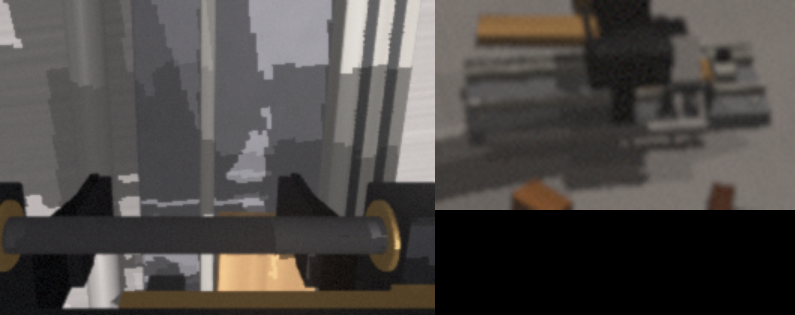

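The side crop shows the blank's end under the foot at about (705,65), right beside the stop (725,60). The fingers are still on the bar. I'll back off a little more and then release the bar smoothly.

Request:
jog_arm(
  moves="0.2 0 0 0 0.655; 0.1 0 0 0 0.655; 0 0 -0.3 0 0.655; 0 -0.05 -0.3 0 0.655; 0 -0.05 -0.3 0 0.655",
)

```text
time_s: 9.65
tool_pos: [576.4, 87.2, 61.8]
eef_rot: [180.0, -0.0, 173.4]
force: [-0.2, 0.3, -0.1]
width: 0.828
grip_force: 0.0
```

Request:
jog_arm(
  moves="0 -0.05 -0.3 0 0.655; 0 -0.05 -0.5 0 0.655; 0 0 -0.8 0 0.655; 0 0 -1 0 0.655; 0 0 -1 0 0.655",
)

```text
time_s: 10.28
tool_pos: [576.3, 84.7, 135.1]
eef_rot: [180.0, 0.0, 173.3]
force: [0.3, 0.1, -0.0]
width: 0.828
grip_force: 0.0
```

Request:
jog_arm(
  moves="1 0 -1 0 0.655; 1 0 -1 0 0.655; 1 0 -1 0 0.655; 1 0 0 0 0.655; 0 0 0 0 0.655",
)

```text
time_s: 10.9
tool_pos: [496.3, 94.4, 194.7]
eef_rot: [179.9, 0.1, 173.4]
force: [0.6, 0.0, 1.0]
width: 0.828
grip_force: 0.0
```

Request:
jog_arm(
  moves="0 1 0 0 0.655; 0 1 0 0 0.655; 0 1 0 0 0.655; 0 1 0 0 0.655; 0 1 0 0 0.655",
)

```text
time_s: 11.52
tool_pos: [508.5, 195.0, 193.4]
eef_rot: [-180.0, -0.0, 173.4]
force: [-0.2, -0.4, -0.8]
width: 0.827
grip_force: 0.0
```

Request:
jog_arm(
  moves="0 1 0 0 0.655; 0 1 0 0 0.655; 0 1 0 0 0.655; 0 1 0 0 0.655; 0 0 0 0 0.655",
)

```text
time_s: 12.15
tool_pos: [517.3, 274.8, 193.3]
eef_rot: [180.0, -0.0, 173.5]
force: [-0.1, -0.0, -0.1]
width: 0.825
grip_force: 0.0
```

Run:
```python
from h import *
s=env.state();print(J(s['tool_pos'][:2]),s['tool_pos'],s['force'],s['time_s'])
t=viewer.grab_frame("top")[:,:,::-1];u=viewer.grab_frame("side")[:,:,::-1]
a=cv2.resize(t[105:235,180:290],None,fx=4,fy=4,interpolation=cv2.INTER_CUBIC)
b=cv2.resize(u[155:225,210:330],None,fx=2.9,fy=2.9,interpolation=cv2.INTER_CUBIC)
h=np.zeros((520,790,3),np.uint8);h[:,:440]=a;h[:b.shape[0],440:440+b.shape[1]]=b
cv2.imwrite("pics/w5.png",h)
```

```text
[-141.9  191. ] [517.2967758  274.75635593 193.29760926] [-0.09068738 -0.04372672 -0.0860841 ] 12.15
```

View pics/w5.png

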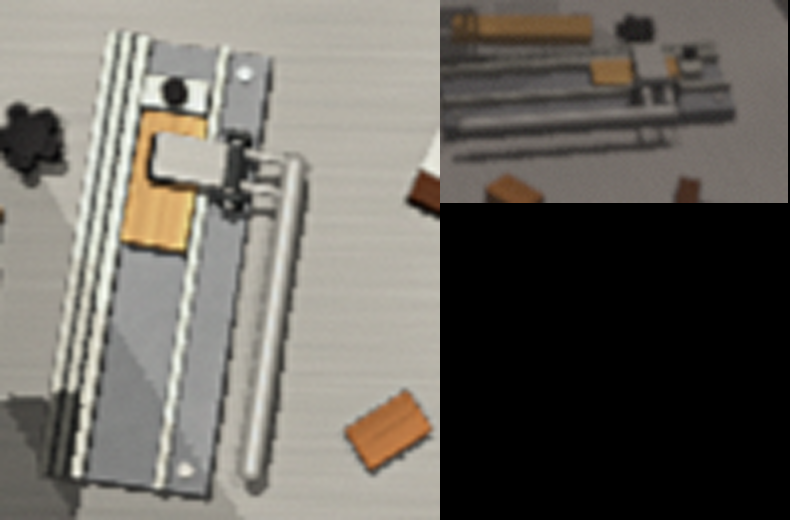

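The top view shows the blank (rear edge at v about 247) with its front edge at v about 111, meeting the stop with no gap. The foot plate rests on it, the bar is back up, and the other items haven't moved. I'll hand in the job.

```bash
python3 -c "
from rig import env
print(env.sign_off())"
```

```text
the job is handed in; nothing more can be done
None
```

The job is handed in: the blank was pushed under the open flap up against the stop, the foot came down on it when I let go of the bar, and the arm moved clear at 12 s with the other items left alone.

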